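# Lock a bench pin into its bayonet stand

### The job

Take the wooden bench pin by its block, hang it upright in the round bayonet stand so that its two lugs go down through the gaps in the rim, and twist it clockwise (seen from above) under light pressure until the lugs drop fully into the locking notches. Feel for the notches gently, without forcing the pin against the stand, then let go and leave everything else on the bench where it is.

Things in the scene. Friction and masses are not known exactly. Their poses are not given: they have to be found in the camera images.
- pin: Double-ended wooden bench pin on a steel boss, loose, standing upright, 0.22 to 0.45 kg. Origin: centre of its underside, z up. Boss: 44 mm diameter, z 0 to 32 mm, with two lugs along +x and -x. Block above it, z 32 to 78 mm, 58 mm long (x), 30 mm wide (y). The pin is the same after half a turn; either way round is right.
- pin_grip (a point): Where to grip the pin: on its axis in the wooden block, 62 mm above its underside (16 mm below the block's top). Axes as the pin's. Grip across y (30 mm wide) on the middle 28 mm of the length; each end of the block has an open saw slot 12 mm wide and 15 mm deep.
- pin_lugs (a point): Point on the pin's axis at the underside of its lugs, 8 mm above the pin's underside. Axes as the pin's. Two opposite steel lugs stick out along +x and -x: each 10 mm wide (y) and 8 mm high (z 0 to 8 mm here), tips 38 mm from the axis.
- stand: Bayonet stand fixed to the bench: round steel base of 130 mm diameter, 12 mm thick, and a round aluminium socket of 98 mm outer diameter, 60 mm high. Origin: on the socket's vertical axis at bench level, z up; the gaps for the lugs lie along +x and -x. The bore for the boss is 49 mm in diameter.
- stand_mouth (a point): Centre of the socket's mouth, level with the rim top, 60 mm above the bench. Axes as the stand's. The rim's lip is 5 mm thick and leaves a round mouth of 60 mm diameter with two opposite gaps 15 mm wide, along +x and -x, through which the lugs pass down into a channel 10 mm high and 82 mm in diameter under the lip.
- stand_ledge (a point): On the socket's axis at the height of the rigid, level ledge, 45 mm above the bench. Axes as the stand's. The lugs come down on the ledge below the gaps and slide on it clockwise (from above) under the lip, until they drop 5 mm, both together, into two notches 13 mm wide. Blocks stop them turning counter-clockwise from the gaps.
- stand_stop (a point): On the socket's axis, 40 mm above the bench: the height of the notch floors, where the lugs' undersides finally rest. Axes as the stand's. The notched ring is set anew each time: the notches lie 24 to 66 degrees clockwise of the gaps, not measured; find them by feel (or look into the mouth). Blocks stop the lugs about 73 degrees clockwise of the gaps.
- mandrel: Bystander: small upright steel cone, 32 mm diameter, 75 mm high, loose. Origin: centre of underside.
- bench_block: Bystander: square steel block 60 x 60 x 22 mm, loose. Origin: centre of underside.
- jar: Bystander: jar 52 mm diameter, 60 mm high, loose. Origin: centre of underside.
- plate: Bystander: flat aluminium disc without lugs, 76 mm diameter, 12 mm thick, loose. Origin: centre of underside.
- driver: Bystander: screwdriver, lying on the bench, loose.
- mallet: Bystander: small hammer lying on the bench, loose.
Things that resemble listed ones, but are neither listed nor needed, are in the scene too. Several things have the shape of the pin; the one meant has the colours described above.

How it is judged:
By the outcome, as a careful person would: the job done as asked, in the order asked, and still so for the second after the job is handed in, with the robot touching nothing.
It also fails if it takes over 67 s, if anything falls off the work surface, if the arm or the gripper's body presses on something with over 40 N, if the wrist force passes 120 N, or if a joint passes its speed limit or range.

### The arm

A 6-joint arm with a two-finger parallel gripper is mounted at the origin on the work surface. World frame = base frame: x ahead of the robot, y to its left, z up, the work surface at z = 0. Lengths are in m, angles in degrees, forces in N, time in s.
With the tool pointing down it reaches from about 0.35 to 0.875 m from the base axis. Payload 4.2 kg.
Tool frame: the origin (TCP) lies on the centre line of the jaws, within the pads' length; the fingertips stand 19 mm ahead of it and the grasp point (between the pads) is the TCP; x points along the fingers, y is the direction in which the jaws open and shut, and the axes are right-handed (so a half turn about x gives the same grasp; the last joint's range is limited). The gripper opens to 87 mm and grips with 3 to 60 N. Pads are 19 mm wide; open, the fingers measure 117 mm over their backs; the gripper's body (75 mm by 190 mm) begins 51 mm behind the grasp point.
Start: joints at [-60.871, 22.042, 0.453, 0, -68.411, -14.817], TCP at [0.155, -0.606, 0.242] pointing down, gripper open.
Joint ranges: [-179.83, 179.83], [-69.29, 118.12], [-61.27, 80.66], [-181.25, 117.63], [-171.15, -9.14], [-177.46, 177.46]. Speed limits (degrees/s): [159.86, 159.86, 180, 180, 180, 180].

### API

Orientations are given as a 3x3 rotation matrix whose columns are the frame's x, y, z axes.
In Python, from station import r, viewer, job, spotter gives the robot as it stands.
- The arm moves only by the tool play_rows, never from a script. Its argument "commands" is a list of rows, each an object of numbers: "fingers": the gripper command: -1 is fully open, 1 is shut, values between are in proportion; "tx", "ty", "tz": the shift along the tool's x, y, z normalised to -1 to 1, where 1 is 750 mm; "ax", "ay", "az": the turn, a rotation vector about the tool's x, y, z normalised to -1 to 1, where 1 is pi rad. In form: [{"fingers": .., "tx": .., "ty": .., "tz": .., "ax": .., "ay": .., "az": ..}, ...]. A call has 1 to 5 rows; each row is the pose to reach, as a shift and turn from the pose commanded when the call began, along the tool's axes at that moment, turning the shorter way round; what a row does not reach only later rows make up. A row lasts 1/12 s, in which the tool goes at most 41.7 mm and 7.16 degrees, less where a joint would pass 70% of its speed; a pose out of reach is approached as far as the arm can. A call with a number of a shift or a turn outside -1 to 1 is refused whole. A call with a gripper value outside its range is refused whole. The fingers move at their own pace and stop on an object; the grip force is fixed at half the most. Time passes only in rows, so rows that repeat a pose let the fingers close. It gives the time, the measured TCP pose, the force and the opening at its end, in the units of the state.
- r.sense(): the state, without advancing time (a new reading comes with each control period).
- viewer.capture(name): name is "scene" or "top"; returns a dict with "image" (384x512x3 uint8, red, green, blue), "fx", "fy", "cx", "cy" (pixels), "R" (3x3) and "t" (3): a world point X has camera coordinates R X + t. Camera axes: x right, y down, z forward; pixel columns grow to the right and rows downward; lengths in m; the calibration is good to about 2 mm. A picture is of the moment at which its call begins. There is no depth.
- job.finish_job(): hands the job in, once; it reports no verdict.
Trained networks look in a picture, given as the dict that the camera call returned (one of the last four; its "shot" number tells which), for a name from the list of things; names that differ only in an ending like _2 or _b are one class to them, and where a whole thing is asked for, a point or a joint stands for the part that bears it (a point fixed in the world has none). Each returns a list of dicts, best first, with "score" (0 to 1); they miss things now and then, are a little off and sometimes report something else, mostly with a low value. They report only what shows in the picture. A call takes as long as a camera call. They do not tell look-alikes from the thing itself.
- spotter.find_in(name, picture): "uv" ([column, row] in pixels, amid what is visible of it).
- spotter.silhouettes(name, picture): "region" (384x512 bool, what is visible of it) and "uv" ([column, row] in pixels, amid what is visible of it).
The state is a dict: "time_s": time; "joints": joint angles; "joint_velocities": joint speeds; "effort": joint torques, N m; "tcp_pos": TCP position; "ee_rot": TCP orientation; "wrist_force": force on the tool from outside, world axes, zero at the start; "moment": the same for the moment, N m; "gripper_width": opening from 0.0 (shut) to 1.0 (fully open).
Only numpy, scipy, OpenCV 4.12 (cv2) and the standard library are available. Lean on these libraries where they do the work, as an engineer would, in place of code of your own. Each camera call takes 0.05 s, during which the arm holds its last target. There are 200 camera calls.

## Working session

There is one attempt and no reset: what is moved stays moved. The work goes in short steps, Python scripts to look and compute and a tool call to move; the robot and the scene stay as the last step left them, time stands still between calls to the robot, and variables do not carry over. Pictures are saved under pics/ and viewed, about 8 in all and at most 12, crops included, and the job is handed in when it is done.

Besides the shell and the picture viewer there is one more tool, called after "Emit:" as name(argument=value, ...) on one line, values as JSON. play_rows: Moves the arm, as the interface text tells. Its arguments: {"type":"object","properties":{"commands":{"type":"array"}},"required":["commands"]}

```bash
mkdir -p pics; ls; cat > h.py <<'E'
import numpy as np,cv2
from station import r,viewer,job,spotter
def ray(p,uv,z):
    R=np.array(p["R"]);t=np.array(p["t"])
    d=R.T@np.array([(uv[0]-p["cx"])/p["fx"],(uv[1]-p["cy"])/p["fy"],1]);c=-R.T@t
    return c+d*(z-c[2])/d[2]
def proj(p,X):
    c=np.array(p["R"])@np.array(X)+np.array(p["t"]);return np.array([p["fx"]*c[0]/c[2]+p["cx"],p["fy"]*c[1]/c[2]+p["cy"]])
def save(p,n,crop=None,s=1):
    im=np.array(p["image"])[:,:,::-1]
    if crop: u,v,w,h=crop; im=im[v:v+h,u:u+w]
    cv2.imwrite("pics/"+n,cv2.resize(im,None,fx=s,fy=s,interpolation=cv2.INTER_CUBIC))
E
python3 - <<'E'
from h import *
s=r.sense();print(s)
ps={n:viewer.capture(n) for n in("scene","top")}
for n,p in ps.items():
    save(p,n+"0.png",s=1.5)
    print(n,p["fx"],p["cx"],p["cy"],(-np.array(p["R"]).T@np.array(p["t"])).round(3),np.array(p["R"]).round(3).tolist())
    for o in("pin","stand"):
        for q in spotter.find_in(o,p): print(n,o,round(q["score"],2),np.round(q["uv"]),ray(p,q["uv"],.05).round(3))
E
```

```text
pics
{'time_s': 0.0, 'joints': array([-6.08723244e+01,  2.20905840e+01,  3.79477272e-01, -2.90120253e-02,
       -6.84112453e+01, -1.48181335e+01]), 'joint_velocities': array([-0.01780581, -0.0780608 , -0.02890124,  0.0367791 ,  0.0367855 ,
       -0.00101912]), 'effort': array([ 1.41848082e-03, -3.90661919e+01,  1.87402439e+01,  4.21969593e+00,
        1.10295473e-02, -1.91135400e-04]), 'tcp_pos': array([ 0.15437132, -0.60505241,  0.24045931]), 'ee_rot': array([[-6.28130717e-04, -2.46978683e-01,  9.69020710e-01],
       [ 2.09453304e-03,  9.69018450e-01,  2.46979465e-01],
       [-9.99997609e-01,  2.18478128e-03, -9.13652420e-05]]), 'wrist_force': array([-0.14437189,  0.29979164, -0.37029795]), 'moment': array([ 0.05872004, -0.02258492, -0.05981127]), 'gripper_width': 1.0002808825933145}
scene 461.4951598919357 246.13591072202522 183.7604977582946 [1.51  0.046 0.69 ] [[-0.082, 0.997, 0.016], [0.543, 0.058, -0.837], [-0.836, -0.06, -0.546]]
scene pin 0.8 [197. 176.] [ 0.507 -0.153  0.05 ]
scene pin 0.72 [164. 184.] [ 0.552 -0.229  0.05 ]
scene pin 0.7 [156. 157.] [ 0.421 -0.282  0.05 ]
scene pin 0.6 [194. 151.] [ 0.376 -0.184  0.05 ]
top 461.130079591257 244.92041378451705 188.9663117474526 [ 0.395 -0.02   1.51 ] [[0.011, -1.0, 0.003], [-0.991, -0.012, -0.135], [0.135, -0.002, -0.991]]
top pin 0.75 [327. 250.] [ 0.404 -0.281  0.05 ]
top pin 0.72 [307. 200.] [ 0.559 -0.221  0.05 ]
top pin 0.7 [294. 255.] [ 0.388 -0.18   0.05 ]
top pin 0.66 [282. 219.] [ 0.499 -0.143  0.05 ]
top stand 0.78 [176. 220.] [0.493 0.194 0.05 ]
top stand 0.68 [261. 151.] [ 0.718 -0.074  0.05 ]
```

View pics/scene0.png

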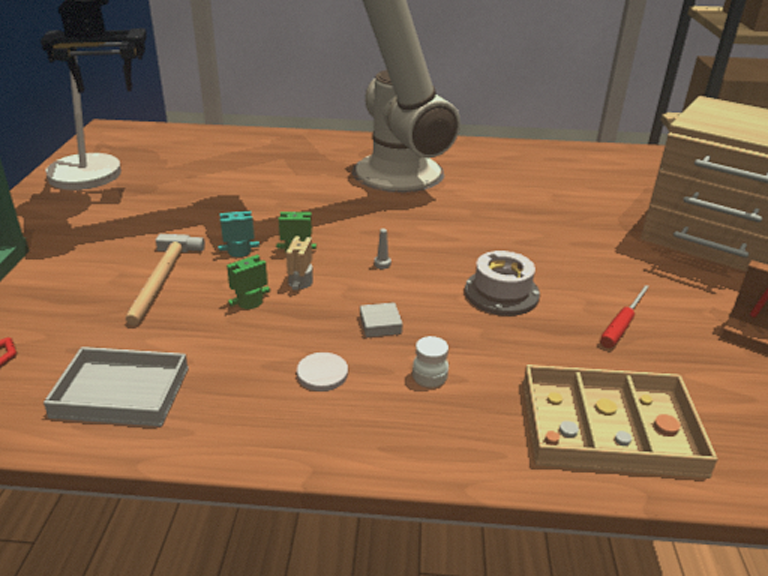

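View pics/top0.png

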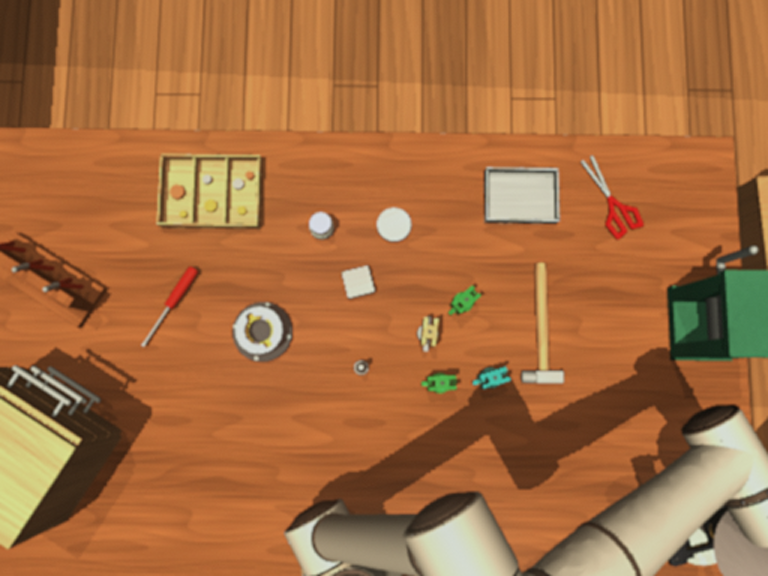

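The top view shows the wooden pin at about (287,221) in original pixels, long axis near world x. The stand is at (175,220). The other three pin shapes are green or teal look-alikes. Next are close crops and silhouettes.

```bash
python3 - <<'E'
from h import *
ps={n:viewer.capture(n) for n in("scene","top")}
out=[]
for n,(pu,pv),(su,sv) in(("scene",(200,176),(336,185)),("top",(287,221),(175,220))):
    p=ps[n];im=np.array(p["image"])[:,:,::-1]
    out.append(np.hstack([cv2.resize(im[v-h:v+h,u-h:u+h],(400,300) if 0 else (300,300),interpolation=cv2.INTER_CUBIC) for u,v,h in((pu,pv,20),(su,sv,25))]))
    np.save(n+".npy",np.array(p["image"]))
    for o,c in(("pin",(pu,pv)),("stand",(su,sv))):
        for q in spotter.silhouettes(o,p):
            if np.hypot(*(np.array(q["uv"])-c))<15:
                m=np.array(q["region"]);ys,xs=np.nonzero(m);print(n,o,q["uv"],m.sum(),xs.min(),xs.max(),ys.min(),ys.max(),ray(p,[(xs.min()+xs.max())/2,(ys.min()+ys.max())/2],.03).round(4))
    if n=="top":
        a=im[205:237,275:300].astype(int);print()
cv2.imwrite("pics/c1.png",np.vstack(out))
E
```

```text
scene pin [198.5, 173.8] 543 190 208 158 193 [ 0.4727 -0.1549  0.03  ]
scene stand [334.7, 191.7] 1757 309 359 166 210 [0.4957 0.203  0.03  ]
top pin [283.5, 220.1] 216 278 291 211 231 [ 0.4945 -0.151   0.03  ]
top stand [177.0, 220.2] 1229 156 194 201 240 [0.4921 0.2002 0.03  ]
```

View pics/c1.png

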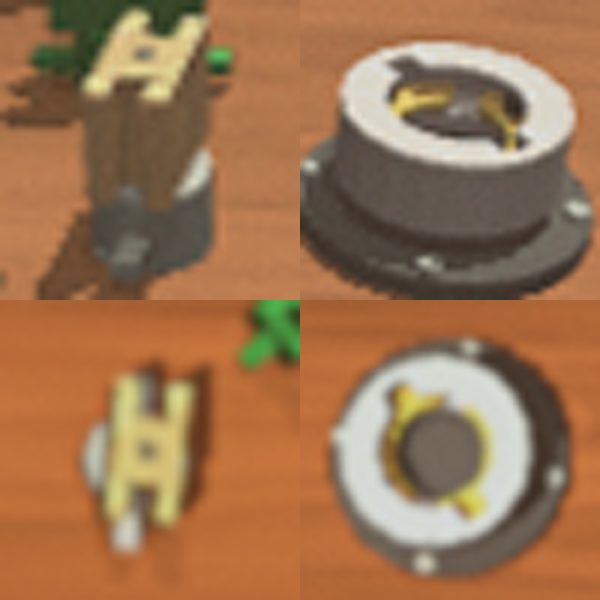

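```bash
cat >> h.py <<'E'
def rect(p,c,z,half=.05,n=300):
    # world plane patch: image right = -y, down = -x (like top view)
    s=np.float32([[0,0],[n,0],[n,n],[0,n]]);w=[(c[0]+half,c[1]+half),(c[0]+half,c[1]-half),(c[0]-half,c[1]-half),(c[0]-half,c[1]+half)]
    src=np.float32([proj(p,(x,y,z)) for x,y in w])
    return cv2.warpPerspective(np.ascontiguousarray(np.array(p["image"])[:,:,::-1]),cv2.getPerspectiveTransform(src,s),(n,n),flags=cv2.INTER_CUBIC)
def px2w(q,c,half=.05,n=300): return np.array([c[0]+half-q[1]*2*half/n,c[1]+half-q[0]*2*half/n])
E
python3 - <<'E'
from h import *
cs=(.494,.199);cp=(.490,-.149);rows=[]
for n in("scene","top"):
    p=viewer.capture(n)
    a=rect(p,cp,.078);b=rect(p,cs,.06,.06)
    hsv=cv2.cvtColor(a,cv2.COLOR_BGR2HSV)
    m=((hsv[...,2]>150)&(hsv[...,0]>15)&(hsv[...,0]<32)&(hsv[...,1]>60)).astype(np.uint8)
    k,l,st,_=cv2.connectedComponentsWithStats(m);i=1+st[1:,4].argmax();m=(l==i).astype(np.uint8)
    rc=cv2.minAreaRect(np.argwhere(m)[:,::-1].astype(np.float32));print(n,"pin",px2w(rc[0],cp).round(4),np.array(rc[1])/3,rc[2])
    cv2.drawContours(a,[cv2.boxPoints(rc).astype(int)],0,(255,0,0),1)
    hsv=cv2.cvtColor(b,cv2.COLOR_BGR2HSV)
    m=((hsv[...,2]>165)&(hsv[...,1]<50)).astype(np.uint8)
    k,l,st,_=cv2.connectedComponentsWithStats(m);i=1+st[1:,4].argmax();m=(l==i).astype(np.uint8)
    ct=max(cv2.findContours(m,0,1)[0],key=len);e=cv2.fitEllipse(cv2.convexHull(ct));print(n,"stand",px2w(e[0],cs,.06).round(4),np.array(e[1])*.4,e[2])
    hole=cv2.fillPoly(np.zeros_like(m),[cv2.convexHull(ct)],1)-m
    ys,xs=np.nonzero(hole);r0=np.hypot(xs-e[0][0],ys-e[0][1])*.4;s=(r0>32)&(r0<39)
    th=np.arctan2(ys-e[0][1],xs-e[0][0])[s];
    for sg in(1,-1):
        t=th[np.cos(th-np.radians(55))*sg>0.7];print("gap img deg",np.degrees(np.angle(np.exp(1j*t).mean())),len(t))
    cv2.ellipse(b,e,(255,0,0),1)
    rows.append(np.hstack([a,b]))
cv2.imwrite("pics/r1.png",np.vstack(rows))
E
```

```text
scene pin [ 0.4866 -0.1503] [31.41944122 62.97077433] 5.839491844177246
scene stand [0.4874 0.207 ] [98.21826172 99.16036987] 6.152587890625
gap img deg 55.355306571304084 646
gap img deg -124.68003036648854 690
top pin [ 0.4915 -0.1508] [34.76845296 63.88664754] 5.844565391540527
top stand [0.4928 0.2061] [ 98.25537109 100.8484375 ] 96.67520141601562
gap img deg 53.07487590842092 675
gap img deg -123.15270039891713 687
```

View pics/r1.png

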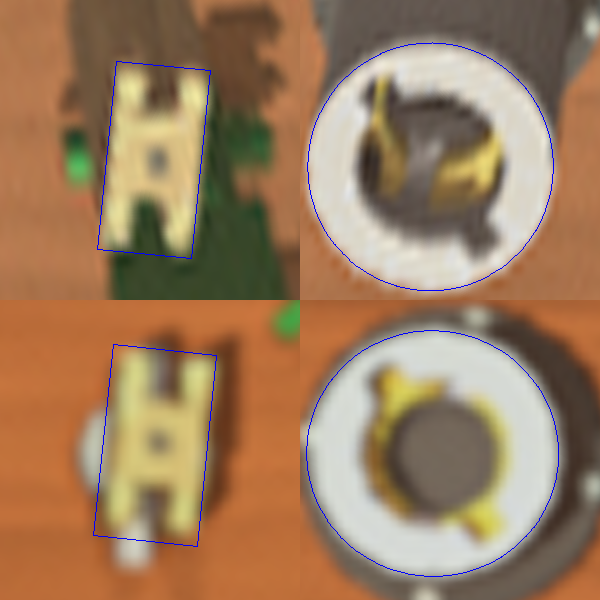

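The wooden pin is at about (0.489, -0.1505) with yaw -5.8°, and the stand at about (0.490, 0.2065) with its gap axis at +35°. The two views agree on the relative vector to under 1 mm. Moving above the pin.

Emit:
play_rows(commands=[{"fingers": -0.1,"tx": 0,"ty": 0.159,"tz": 0.194,"ax": 0.112,"ay": 0,"az": 0},{"fingers": -0.1,"tx": 0,"ty": 0.159,"tz": 0.194,"ax": 0.112,"ay": 0,"az": 0},{"fingers": -0.1,"tx": 0,"ty": 0.159,"tz": 0.194,"ax": 0.112,"ay": 0,"az": 0},{"fingers": -0.1,"tx": 0,"ty": 0.159,"tz": 0.194,"ax": 0.112,"ay": 0,"az": 0},{"fingers": -0.1,"tx": 0,"ty": 0.159,"tz": 0.194,"ax": 0.112,"ay": 0,"az": 0}])

```text
time_s: 1.12
tcp_pos: [0.2672, -0.4516, 0.2418]
ee_rot: [[0.001, 0.101, 0.995], [0.0, 0.995, -0.101], [-1.0, 0.0, 0.001]]
wrist_force: [0.7, -0.3, -0.2]
gripper_width: 0.707
```

Emit:
play_rows(commands=[{"fingers": -0.1,"tx": 0,"ty": 0.216,"tz": 0.128,"ax": 0,"ay": 0,"az": 0},{"fingers": -0.1,"tx": 0,"ty": 0.216,"tz": 0.128,"ax": 0,"ay": 0,"az": 0},{"fingers": -0.1,"tx": 0,"ty": 0.216,"tz": 0.128,"ax": 0,"ay": 0,"az": 0},{"fingers": -0.1,"tx": 0,"ty": 0.216,"tz": 0.128,"ax": 0,"ay": 0,"az": 0},{"fingers": -0.1,"tx": 0,"ty": 0.216,"tz": 0.128,"ax": 0,"ay": 0,"az": 0}])

```text
time_s: 1.53
tcp_pos: [0.3798, -0.2999, 0.242]
ee_rot: [[0.002, 0.099, 0.995], [-0.0, 0.995, -0.099], [-1.0, -0.0, 0.002]]
wrist_force: [0.0, -0.9, 0.1]
gripper_width: 0.55
```

Emit:
play_rows(commands=[{"fingers": -0.1,"tx": 0,"ty": 0.216,"tz": 0.128,"ax": 0,"ay": 0,"az": 0},{"fingers": -0.1,"tx": 0,"ty": 0.216,"tz": 0.128,"ax": 0,"ay": 0,"az": 0},{"fingers": -0.1,"tx": 0,"ty": 0.216,"tz": 0.128,"ax": 0,"ay": 0,"az": 0},{"fingers": -0.1,"tx": 0,"ty": 0.216,"tz": 0.128,"ax": 0,"ay": 0,"az": 0},{"fingers": -0.1,"tx": 0,"ty": 0.216,"tz": 0.128,"ax": 0,"ay": 0,"az": 0}])

```text
time_s: 1.95
tcp_pos: [0.4923, -0.1483, 0.2419]
ee_rot: [[0.002, 0.099, 0.995], [0.0, 0.995, -0.099], [-1.0, 0.0, 0.002]]
wrist_force: [0.2, -0.2, 0.4]
gripper_width: 0.548
```

```bash
cat >> h.py <<'E'
from scipy.spatial.transform import Rotation as Ro
def go(x,y,z,yaw):
    """row numbers from measured pose to target (yaw = world angle of tool y)"""
    s=r.sense();R=np.array(s["ee_rot"]);c,q=np.cos(np.radians(yaw)),np.sin(np.radians(yaw))
    T=np.array([[0,c,q],[0,q,-c],[-1,0,0]])
    d=R.T@(np.array([x,y,z])-s["tcp_pos"])/.75; a=Ro.from_matrix(R.T@T).as_rotvec()/np.pi
    print("t%.2f"%s["time_s"],"tcp",np.round(s["tcp_pos"],4),"yaw %.2f"%np.degrees(np.arctan2(R[1,1],R[0,1])),"F",np.round(s["wrist_force"],1),"M",np.round(s["moment"],2),"w %.3f"%s["gripper_width"],"j6 %.0f"%s["joints"][5])
    print("t",np.round(d,4),"a",np.round(a,4))
E
python3 -c "
from h import *
go(.489,-.1505,.15,84.16);go(.489,-.1505,.062,84.16)
p=viewer.capture('scene')
save(p,'a1.png',(150,110,110,100),6)"
```

```text
t1.95 tcp [ 0.4923 -0.1483  0.2419] yaw 84.32 F [ 0.2 -0.2  0.4] M [-0.11  0.05  0.01] w 0.548 j6 -97
t [ 0.1225 -0.0034 -0.0043] a [ 0.0009  0.0006 -0.0001]
t1.95 tcp [ 0.4923 -0.1483  0.2419] yaw 84.32 F [ 0.2 -0.2  0.4] M [-0.11  0.05  0.01] w 0.548 j6 -97
t [ 0.2399 -0.0034 -0.0045] a [ 0.0009  0.0006 -0.0001]
```

View pics/a1.png

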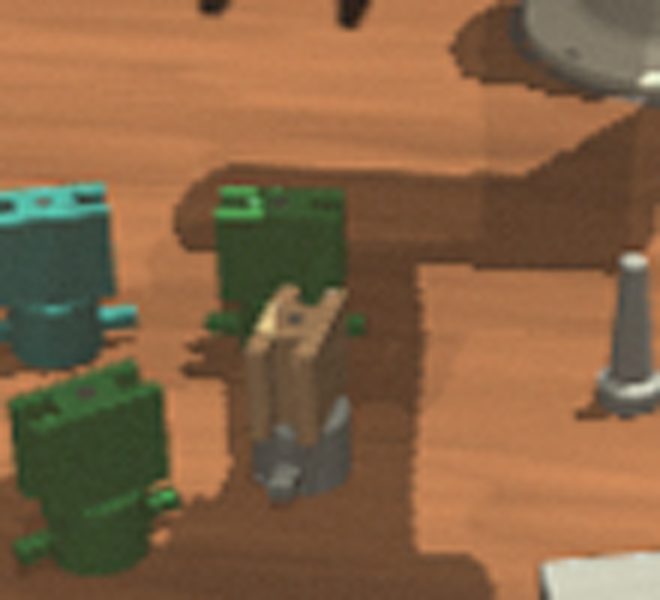

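```bash
python3 -c "
from h import *
print(np.round(r.sense()['joints'],1))
p=viewer.capture('scene');X=r.sense()['tcp_pos']-np.array([0,0,.019])
print(proj(p,X),proj(p,X+[0,.024,0]),proj(p,X-[0,.024,0]))
save(p,'a2.png',(140,60,120,90),6)"
```

```text
[  1.5  11.3 -14.8  -0.  -63.8 -97. ]
[197.01982063 112.52702098] [206.84585599 113.00920365] [187.21891996 112.04607171]
```

View pics/a2.png

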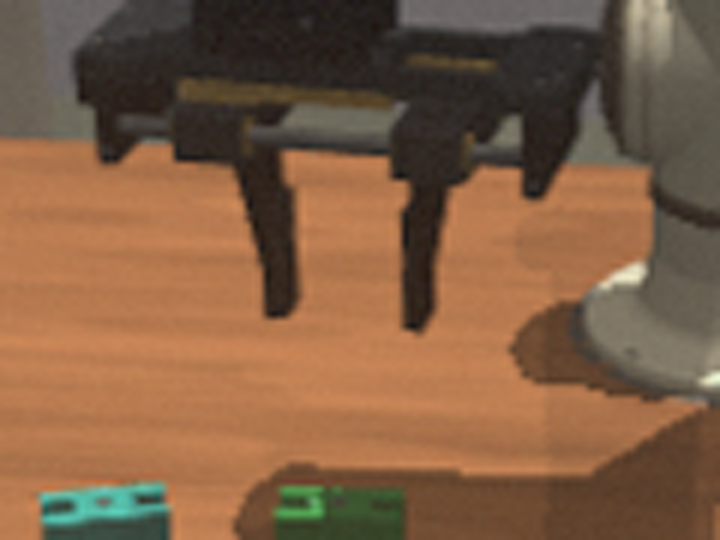

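Emit:
play_rows(commands=[{"fingers": -0.1,"tx": 0.04,"ty": -0.0034,"tz": -0.0045,"ax": 0.0009,"ay": 0.0006,"az": 0},{"fingers": -0.1,"tx": 0.09,"ty": -0.0034,"tz": -0.0045,"ax": 0.0009,"ay": 0.0006,"az": 0},{"fingers": -0.1,"tx": 0.14,"ty": -0.0034,"tz": -0.0045,"ax": 0.0009,"ay": 0.0006,"az": 0},{"fingers": -0.1,"tx": 0.17,"ty": -0.0034,"tz": -0.0045,"ax": 0.0009,"ay": 0.0006,"az": 0},{"fingers": -0.1,"tx": 0.18,"ty": -0.0034,"tz": -0.0045,"ax": 0.0009,"ay": 0.0006,"az": 0}])

```text
time_s: 2.47
tcp_pos: [0.4833, -0.1539, 0.1029]
ee_rot: [[-0.01, 0.106, 0.994], [0.001, 0.994, -0.106], [-1.0, -0.0, -0.01]]
wrist_force: [0.0, -0.7, -0.8]
gripper_width: 0.548
```

```bash
python3 -c "
from h import *
go(.489,-.1505,.062,84.16)
for n in('scene','top'):
  p=viewer.capture(n);print(n,[np.round(proj(p,(.489,-.1505,z)),1) for z in(.078,.088)]); save(p,'a3%s.png'%n,(160,120,80,80) if n=='scene' else (247,181,80,80),4)
cv2.imwrite('pics/a3.png',np.hstack([cv2.imread('pics/a3scene.png'),cv2.imread('pics/a3top.png')]))"
```

```text
t2.47 tcp [ 0.4833 -0.1539  0.1029] yaw 83.90 F [ 0.  -0.7 -0.8] M [-0.05  0.05  0.04] w 0.548 j6 -97
t [0.0545 0.0053 0.0076] a [-0.0014 -0.0031  0.0001]
scene [array([198.9, 163.3]), array([198.7, 159.9])]
top [array([285.7, 221.8]), array([286. , 221.5])]
```

View pics/a3.png

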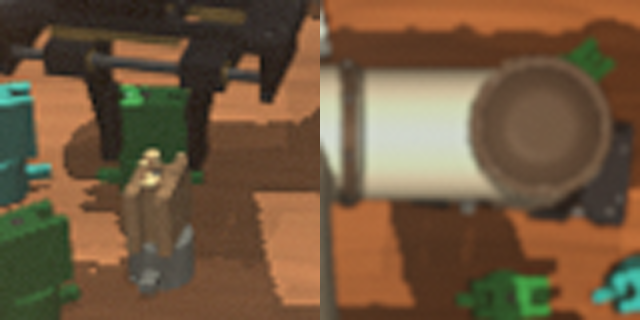

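```bash
python3 -c "
from h import *
go(.489,-.1505,.062,84.16)"
```

```text
t2.57 tcp [ 0.4856 -0.154   0.1056] yaw 83.97 F [1.1 0.7 0.6] M [-0.05  0.02 -0.  ] w 0.550 j6 -97
t [0.0582 0.0052 0.0044] a [-0.0011 -0.0016  0.0002]
```

Emit:
play_rows(commands=[{"fingers": -0.1,"tx": 0,"ty": 0.0045,"tz": 0.003,"ax": 0,"ay": 0,"az": 0},{"fingers": -0.1,"tx": 0,"ty": 0.0045,"tz": 0.003,"ax": 0,"ay": 0,"az": 0},{"fingers": -0.1,"tx": 0,"ty": 0.0045,"tz": 0.003,"ax": 0,"ay": 0,"az": 0}])

```text
time_s: 2.82
tcp_pos: [0.4904, -0.1503, 0.1084]
ee_rot: [[0.002, 0.104, 0.995], [0.0, 0.995, -0.104], [-1.0, 0.0, 0.002]]
wrist_force: [-0.2, -1.0, 0.2]
gripper_width: 0.55
```

```bash
python3 -c "
from h import *
go(.489,-.1505,.062,84.16)"
```

```text
t2.82 tcp [ 0.4904 -0.1503  0.1084] yaw 84.02 F [-0.2 -1.   0.2] M [ 0.    0.04 -0.02] w 0.550 j6 -97
t [ 0.0619 -0.0004 -0.002 ] a [-0.0008  0.0007 -0.0001]
```

Lined up now. Descending and gripping.

Emit:
play_rows(commands=[{"fingers": -0.1,"tx": 0.02,"ty": 0,"tz": -0.001,"ax": 0,"ay": 0,"az": 0},{"fingers": -0.1,"tx": 0.04,"ty": 0,"tz": -0.0015,"ax": 0,"ay": 0,"az": 0},{"fingers": -0.1,"tx": 0.055,"ty": 0,"tz": -0.0015,"ax": 0,"ay": 0,"az": 0},{"fingers": -0.1,"tx": 0.061,"ty": 0,"tz": -0.0015,"ax": 0,"ay": 0,"az": 0},{"fingers": -0.1,"tx": 0.061,"ty": 0,"tz": -0.0015,"ax": 0,"ay": 0,"az": 0}])

```text
time_s: 3.23
tcp_pos: [0.4877, -0.1502, 0.0608]
ee_rot: [[-0.002, 0.105, 0.995], [0.0, 0.995, -0.105], [-1.0, -0.0, -0.002]]
wrist_force: [0.1, -1.4, 0.0]
gripper_width: 0.547
```

Emit:
play_rows(commands=[{"fingers": 0.2,"tx": 0,"ty": 0,"tz": 0,"ax": 0,"ay": 0,"az": 0},{"fingers": 1,"tx": 0,"ty": 0,"tz": 0,"ax": 0,"ay": 0,"az": 0},{"fingers": 1,"tx": 0,"ty": 0,"tz": 0,"ax": 0,"ay": 0,"az": 0},{"fingers": 1,"tx": 0,"ty": 0,"tz": 0,"ax": 0,"ay": 0,"az": 0},{"fingers": 1,"tx": 0,"ty": 0,"tz": 0,"ax": 0,"ay": 0,"az": 0}])

```text
time_s: 3.65
tcp_pos: [0.4883, -0.1503, 0.0616]
ee_rot: [[-0.0, 0.104, 0.995], [0.0, 0.995, -0.104], [-1.0, 0.0, -0.0]]
wrist_force: [-0.8, -0.0, 2.3]
gripper_width: 0.343
```

```bash
python3 -c "
from h import *
go(.489,-.1505,.062,84.16)"
```

```text
t3.65 tcp [ 0.4883 -0.1503  0.0616] yaw 84.00 F [-0.8 -0.   2.3] M [ 0.05  0.04 -0.  ] w 0.343 j6 -97
t [-0.0006 -0.0002  0.0009] a [-0.0009 -0.0001 -0.    ]
```

Emit:
play_rows(commands=[{"fingers": 1,"tx": -0.02,"ty": 0,"tz": 0,"ax": 0,"ay": 0,"az": 0},{"fingers": 1,"tx": -0.07,"ty": 0,"tz": 0,"ax": 0,"ay": 0,"az": 0},{"fingers": 1,"tx": -0.12,"ty": 0,"tz": 0,"ax": 0,"ay": 0,"az": 0},{"fingers": 1,"tx": -0.16,"ty": 0,"tz": 0,"ax": 0,"ay": 0,"az": 0},{"fingers": 1,"tx": -0.18,"ty": 0,"tz": 0,"ax": 0,"ay": 0,"az": 0}])

```text
time_s: 4.07
tcp_pos: [0.4894, -0.1504, 0.1998]
ee_rot: [[0.004, 0.104, 0.995], [-0.0, 0.995, -0.104], [-1.0, 0.0, 0.004]]
wrist_force: [1.1, -0.5, -2.3]
gripper_width: 0.344
```

Emit:
play_rows(commands=[{"fingers": 1,"tx": 0,"ty": 0.04,"tz": 0,"ax": -0.03,"ay": 0,"az": 0},{"fingers": 1,"tx": 0,"ty": 0.09,"tz": 0,"ax": -0.06,"ay": 0,"az": 0},{"fingers": 1,"tx": 0,"ty": 0.14,"tz": 0,"ax": -0.09,"ay": 0,"az": 0},{"fingers": 1,"tx": 0,"ty": 0.19,"tz": 0,"ax": -0.12,"ay": 0,"az": 0},{"fingers": 1,"tx": 0,"ty": 0.23,"tz": 0,"ax": -0.15,"ay": 0,"az": 0}])

```text
time_s: 4.48
tcp_pos: [0.5054, 0.0234, 0.1954]
ee_rot: [[-0.003, -0.363, 0.932], [0.001, 0.932, 0.363], [-1.0, 0.002, -0.002]]
wrist_force: [-0.2, -0.4, -2.6]
gripper_width: 0.344
```

```bash
python3 -c "
from h import *
go(.4893,.2067,.2,124.8)"
```

```text
t4.48 tcp [0.5054 0.0234 0.1954] yaw 111.27 F [-0.2 -0.4 -2.6] M [-0.06 -0.05  0.06] w 0.344 j6 -90
t [-0.0059  0.2356  0.0686] a [-0.0752 -0.0007 -0.0006]
```

Emit:
play_rows(commands=[{"fingers": 1,"tx": -0.006,"ty": 0.05,"tz": 0.015,"ax": -0.03,"ay": 0,"az": 0},{"fingers": 1,"tx": -0.006,"ty": 0.1,"tz": 0.03,"ax": -0.06,"ay": 0,"az": 0},{"fingers": 1,"tx": -0.006,"ty": 0.15,"tz": 0.045,"ax": -0.073,"ay": 0,"az": 0},{"fingers": 1,"tx": -0.006,"ty": 0.2,"tz": 0.06,"ax": -0.073,"ay": 0,"az": 0},{"fingers": 1,"tx": -0.006,"ty": 0.235,"tz": 0.068,"ax": -0.073,"ay": 0,"az": 0}])

```text
time_s: 4.9
tcp_pos: [0.4898, 0.207, 0.1998]
ee_rot: [[-0.002, -0.562, 0.827], [0.001, 0.827, 0.562], [-1.0, 0.002, -0.002]]
wrist_force: [0.3, 0.3, -1.7]
gripper_width: 0.344
```

Emit:
play_rows(commands=[{"fingers": 1,"tx": 0,"ty": 0,"tz": 0,"ax": 0,"ay": 0,"az": 0},{"fingers": 1,"tx": 0,"ty": 0,"tz": 0,"ax": 0,"ay": 0,"az": 0},{"fingers": 1,"tx": 0,"ty": 0,"tz": 0,"ax": 0,"ay": 0,"az": 0}])

```text
time_s: 5.15
tcp_pos: [0.4899, 0.2037, 0.1997]
ee_rot: [[-0.004, -0.561, 0.828], [-0.001, 0.828, 0.561], [-1.0, 0.001, -0.003]]
wrist_force: [-0.1, 0.3, -0.7]
gripper_width: 0.344
```

```bash
python3 -c "
from h import *
go(.4893,.2067,.145,124.8)"
```

```text
t5.15 tcp [0.4899 0.2037 0.1997] yaw 124.14 F [-0.1  0.3 -0.7] M [-0.02  0.01  0.04] w 0.344 j6 -96
t [0.0729 0.0036 0.0018] a [-0.0037 -0.0011 -0.0005]
```

Emit:
play_rows(commands=[{"fingers": 1,"tx": 0.03,"ty": 0.0036,"tz": 0.0018,"ax": -0.0037,"ay": 0,"az": 0},{"fingers": 1,"tx": 0.06,"ty": 0.0036,"tz": 0.0018,"ax": -0.0037,"ay": 0,"az": 0},{"fingers": 1,"tx": 0.08,"ty": 0.0036,"tz": 0.0018,"ax": -0.0037,"ay": 0,"az": 0},{"fingers": 1,"tx": 0.09,"ty": 0.0036,"tz": 0.0018,"ax": -0.0037,"ay": 0,"az": 0},{"fingers": 1,"tx": 0.09,"ty": 0.0036,"tz": 0.0018,"ax": -0.0037,"ay": 0,"az": 0}])

```text
time_s: 5.57
tcp_pos: [0.4891, 0.2052, 0.131]
ee_rot: [[-0.006, -0.569, 0.822], [-0.003, 0.822, 0.569], [-1.0, 0.001, -0.006]]
wrist_force: [-0.1, -1.0, -2.5]
gripper_width: 0.341
```

Emit:
play_rows(commands=[{"fingers": 1,"tx": 0,"ty": 0,"tz": 0,"ax": 0,"ay": 0,"az": 0},{"fingers": 1,"tx": 0,"ty": 0,"tz": 0,"ax": 0,"ay": 0,"az": 0},{"fingers": 1,"tx": 0,"ty": 0,"tz": 0,"ax": 0,"ay": 0,"az": 0}])

```text
time_s: 5.82
tcp_pos: [0.4908, 0.2073, 0.1341]
ee_rot: [[0.0, -0.57, 0.821], [0.002, 0.821, 0.57], [-1.0, 0.001, 0.001]]
wrist_force: [-0.3, 0.7, -2.4]
gripper_width: 0.342
```

```bash
python3 -c "
from h import *
go(.4893,.2067,.13,124.8)
p=viewer.capture('scene'); s=r.sense();c=s['tcp_pos']
# predicted outline: pin boss bottom, lug tips from tcp; stand rim
im=np.ascontiguousarray(np.array(p['image'])[:,:,::-1]);u0,v0,w,h,k=290,120,90,90,6
im=cv2.resize(im[v0:v0+h,u0:u0+w],None,fx=k,fy=k,interpolation=cv2.INTER_CUBIC)
P=lambda X:tuple(np.int32((proj(p,X)-[u0,v0]+.5)*k))
yw=np.radians(124.8-90);a=np.array([np.cos(yw),np.sin(yw),0]);b=np.array([-a[1],a[0],0]);o=c-np.array([0,0,.0616])
ring=lambda q,z,rr,col:cv2.polylines(im,[np.array([P(np.array(q)*[1,1,0]+[rr*np.cos(t),rr*np.sin(t),z]) for t in np.linspace(0,6.28,60)])],False,col,1)
ring(o,o[2],.022,(255,0,0));ring(o,o[2]+.032,.022,(255,0,0))
for g in(1,-1):
  cv2.polylines(im,[np.array([P(o+g*a*.038+b*dy+[0,0,z]) for dy,z in((-.005,.008),(.005,.008),(.005,.016),(-.005,.016))])],True,(0,255,0),1)
ring((.4874,.207,0),.06,.049,(0,0,255))
cv2.imwrite('pics/b1.png',im)"
```

```text
t5.82 tcp [0.4908 0.2073 0.1341] yaw 124.78 F [-0.3  0.7 -2.4] M [-0.03  0.    0.  ] w 0.342 j6 -95
t [ 0.0055  0.0005 -0.0022] a [-0.0001  0.0004 -0.0004]
```

View pics/b1.png

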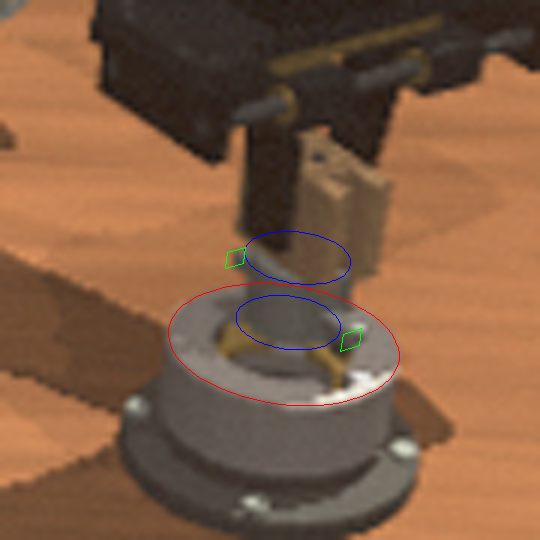

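Emit:
play_rows(commands=[{"fingers": 1,"tx": 0.008,"ty": 0.0005,"tz": -0.002,"ax": 0,"ay": 0,"az": 0},{"fingers": 1,"tx": 0.016,"ty": 0.0005,"tz": -0.002,"ax": 0,"ay": 0,"az": 0},{"fingers": 1,"tx": 0.022,"ty": 0.0005,"tz": -0.002,"ax": 0,"ay": 0,"az": 0},{"fingers": 1,"tx": 0.022,"ty": 0.0005,"tz": -0.002,"ax": 0,"ay": 0,"az": 0},{"fingers": 1,"tx": 0.022,"ty": 0.0005,"tz": -0.002,"ax": 0,"ay": 0,"az": 0}])

```text
time_s: 6.28
tcp_pos: [0.4884, 0.2064, 0.1158]
ee_rot: [[-0.003, -0.571, 0.821], [-0.001, 0.821, 0.571], [-1.0, 0.001, -0.003]]
wrist_force: [-0.3, -0.8, -2.2]
gripper_width: 0.338
```

Emit:
play_rows(commands=[{"fingers": 1,"tx": 0,"ty": 0,"tz": 0,"ax": 0,"ay": 0,"az": 0},{"fingers": 1,"tx": 0,"ty": 0,"tz": 0,"ax": 0,"ay": 0,"az": 0},{"fingers": 1,"tx": 0,"ty": 0,"tz": 0,"ax": 0,"ay": 0,"az": 0}])

```text
time_s: 6.53
tcp_pos: [0.4888, 0.2067, 0.1166]
ee_rot: [[-0.001, -0.571, 0.821], [0.0, 0.821, 0.571], [-1.0, 0.001, -0.001]]
wrist_force: [0.2, 0.6, -2.9]
gripper_width: 0.343
```

```bash
python3 -c "
from h import *
go(.4893,.2067,.108,124.8)
p=viewer.capture('scene');save(p,'b2.png',(300,140,70,70),8)
go(.4893,.2067,.108,124.8)"
```

```text
t6.53 tcp [0.4888 0.2067 0.1166] yaw 124.80 F [ 0.2  0.6 -2.9] M [0.08 0.07 0.06] w 0.343 j6 -96
t [ 0.0114 -0.0004  0.0006] a [ 0.     -0.0003 -0.0004]
t6.58 tcp [0.4887 0.2067 0.1166] yaw 124.80 F [ 0.2  0.7 -2.2] M [ 0.01  0.01 -0.  ] w 0.345 j6 -96
t [ 0.0114 -0.0004  0.0007] a [-0.     -0.0003 -0.0004]
```

View pics/b2.png

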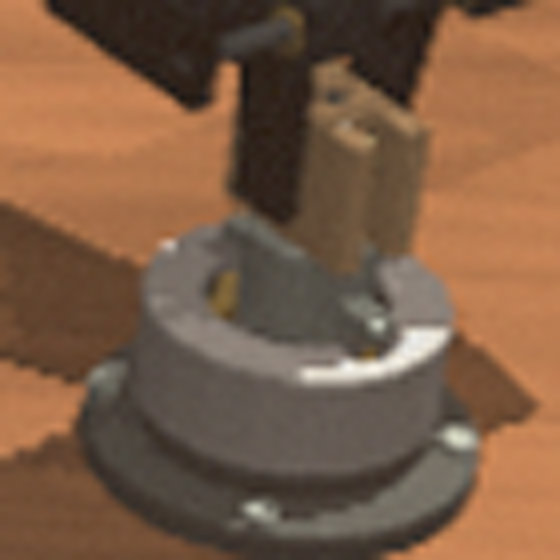

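The near lug sits directly above the near gap, with the gap's yellow showing at about (346,183) in original pixels. The force is only the pin's weight. Lowering gently.

Emit:
play_rows(commands=[{"fingers": 1,"tx": 0.002,"ty": 0,"tz": 0.0007,"ax": 0,"ay": 0,"az": 0},{"fingers": 1,"tx": 0.004,"ty": 0,"tz": 0.0007,"ax": 0,"ay": 0,"az": 0},{"fingers": 1,"tx": 0.006,"ty": 0,"tz": 0.0007,"ax": 0,"ay": 0,"az": 0},{"fingers": 1,"tx": 0.006,"ty": 0,"tz": 0.0007,"ax": 0,"ay": 0,"az": 0},{"fingers": 1,"tx": 0.006,"ty": 0,"tz": 0.0007,"ax": 0,"ay": 0,"az": 0}])

```text
time_s: 7.0
tcp_pos: [0.4889, 0.2068, 0.1117]
ee_rot: [[-0.002, -0.571, 0.821], [-0.0, 0.821, 0.571], [-1.0, 0.001, -0.002]]
wrist_force: [-0.4, -0.3, -2.0]
gripper_width: 0.336
```

```bash
python3 -c "
from h import *
go(.4893,.2067,.108,124.8)"
```

```text
t7.00 tcp [0.4889 0.2068 0.1117] yaw 124.80 F [-0.4 -0.3 -2. ] M [0.06 0.05 0.03] w 0.336 j6 -96
t [ 0.0049 -0.0004  0.0003] a [-0.     -0.0006 -0.0004]
```

Emit:
play_rows(commands=[{"fingers": 1,"tx": 0.002,"ty": 0,"tz": 0,"ax": 0,"ay": 0,"az": 0},{"fingers": 1,"tx": 0.004,"ty": 0,"tz": 0,"ax": 0,"ay": 0,"az": 0},{"fingers": 1,"tx": 0.006,"ty": 0,"tz": 0,"ax": 0,"ay": 0,"az": 0},{"fingers": 1,"tx": 0.008,"ty": 0,"tz": 0,"ax": 0,"ay": 0,"az": 0},{"fingers": 1,"tx": 0.008,"ty": 0,"tz": 0,"ax": 0,"ay": 0,"az": 0}])

```text
time_s: 7.42
tcp_pos: [0.4888, 0.2067, 0.1055]
ee_rot: [[-0.003, -0.571, 0.821], [-0.0, 0.821, 0.571], [-1.0, 0.001, -0.002]]
wrist_force: [0.1, -0.0, -2.1]
gripper_width: 0.339
```

```bash
python3 -c "
from h import *
go(.4893,.2067,.0986,124.8)"
```

```text
t7.42 tcp [0.4888 0.2067 0.1055] yaw 124.79 F [ 0.1 -0.  -2.1] M [0.03 0.12 0.01] w 0.339 j6 -96
t [ 0.0092 -0.0004  0.0005] a [-0.     -0.0007 -0.0004]
```

Still free, and the boss is now entering the bore. Continuing to just above the ledge.

Emit:
play_rows(commands=[{"fingers": 1,"tx": 0.002,"ty": 0,"tz": 0,"ax": 0,"ay": 0,"az": 0},{"fingers": 1,"tx": 0.004,"ty": 0,"tz": 0,"ax": 0,"ay": 0,"az": 0},{"fingers": 1,"tx": 0.006,"ty": 0,"tz": 0,"ax": 0,"ay": 0,"az": 0},{"fingers": 1,"tx": 0.007,"ty": 0,"tz": 0,"ax": 0,"ay": 0,"az": 0},{"fingers": 1,"tx": 0.007,"ty": 0,"tz": 0,"ax": 0,"ay": 0,"az": 0}])

```text
time_s: 7.83
tcp_pos: [0.4889, 0.2067, 0.1004]
ee_rot: [[-0.002, -0.571, 0.821], [-0.0, 0.821, 0.571], [-1.0, 0.001, -0.002]]
wrist_force: [0.7, 0.3, -2.9]
gripper_width: 0.34
```

```bash
python3 -c "
from h import *
go(.4893,.2067,.0986,124.8)"
```

```text
t7.83 tcp [0.4889 0.2067 0.1004] yaw 124.79 F [ 0.7  0.3 -2.9] M [0.05 0.03 0.01] w 0.340 j6 -96
t [ 0.0023 -0.0004  0.0004] a [-0.     -0.0006 -0.0004]
```

Going 1 mm at a time to touch the ledge.

Emit:
play_rows(commands=[{"fingers": 1,"tx": 0.0013,"ty": 0,"tz": 0,"ax": 0,"ay": 0,"az": 0},{"fingers": 1,"tx": 0.0013,"ty": 0,"tz": 0,"ax": 0,"ay": 0,"az": 0},{"fingers": 1,"tx": 0.0013,"ty": 0,"tz": 0,"ax": 0,"ay": 0,"az": 0}])

```text
time_s: 8.08
tcp_pos: [0.489, 0.2069, 0.0996]
ee_rot: [[-0.002, -0.571, 0.821], [0.0, 0.821, 0.571], [-1.0, 0.001, -0.001]]
wrist_force: [-0.3, 0.8, -2.3]
gripper_width: 0.341
```

Emit:
play_rows(commands=[{"fingers": 1,"tx": 0.0013,"ty": 0,"tz": 0,"ax": 0,"ay": 0,"az": 0},{"fingers": 1,"tx": 0.0013,"ty": 0,"tz": 0,"ax": 0,"ay": 0,"az": 0},{"fingers": 1,"tx": 0.0013,"ty": 0,"tz": 0,"ax": 0,"ay": 0,"az": 0}])

```text
time_s: 8.33
tcp_pos: [0.489, 0.2069, 0.0986]
ee_rot: [[-0.002, -0.571, 0.821], [0.0, 0.821, 0.571], [-1.0, 0.001, -0.001]]
wrist_force: [0.1, -0.0, -2.3]
gripper_width: 0.34
```

```bash
python3 -c "
from h import *
go(.4893,.2067,.0986,124.8)"
```

```text
t8.33 tcp [0.489  0.2069 0.0986] yaw 124.80 F [ 0.1 -0.  -2.3] M [-0.    0.06 -0.02] w 0.340 j6 -96
t [ 0.0001 -0.0004  0.0002] a [-0.     -0.0005 -0.0004]
```

Emit:
play_rows(commands=[{"fingers": 1,"tx": 0.0008,"ty": 0,"tz": 0,"ax": 0,"ay": 0,"az": 0},{"fingers": 1,"tx": 0.0008,"ty": 0,"tz": 0,"ax": 0,"ay": 0,"az": 0},{"fingers": 1,"tx": 0.0008,"ty": 0,"tz": 0,"ax": 0,"ay": 0,"az": 0}])

```text
time_s: 8.58
tcp_pos: [0.4891, 0.2069, 0.0985]
ee_rot: [[-0.002, -0.571, 0.821], [0.0, 0.821, 0.571], [-1.0, 0.001, -0.001]]
wrist_force: [-1.0, -0.6, 1.6]
gripper_width: 0.337
```

Emit:
play_rows(commands=[{"fingers": 1,"tx": 0.0008,"ty": 0,"tz": 0,"ax": 0,"ay": 0,"az": 0},{"fingers": 1,"tx": 0.0008,"ty": 0,"tz": 0,"ax": 0,"ay": 0,"az": 0},{"fingers": 1,"tx": 0.0008,"ty": 0,"tz": 0,"ax": 0,"ay": 0,"az": 0}])

```text
time_s: 8.83
tcp_pos: [0.4891, 0.2069, 0.0984]
ee_rot: [[-0.001, -0.571, 0.821], [0.0, 0.821, 0.571], [-1.0, 0.001, -0.001]]
wrist_force: [-3.5, -1.0, 6.4]
gripper_width: 0.341
```

```bash
python3 -c "
from h import *
go(.4893,.2067,.0986,124.8)"
```

```text
t8.83 tcp [0.4891 0.2069 0.0984] yaw 124.82 F [-3.5 -1.   6.4] M [-0.17  0.86 -0.  ] w 0.341 j6 -96
t [-0.0002 -0.0004  0.0001] a [ 0.0001 -0.0003 -0.0003]
```

Contact came at tcp z 0.0985, as predicted for the ledge, with about 8 N of pressure. Starting the clockwise twist.

Emit:
play_rows(commands=[{"fingers": 1,"tx": 0,"ty": 0,"tz": 0,"ax": 0.011,"ay": 0,"az": 0},{"fingers": 1,"tx": 0,"ty": 0,"tz": 0,"ax": 0.022,"ay": 0,"az": 0},{"fingers": 1,"tx": 0,"ty": 0,"tz": 0,"ax": 0.033,"ay": 0,"az": 0},{"fingers": 1,"tx": 0,"ty": 0,"tz": 0,"ax": 0.044,"ay": 0,"az": 0},{"fingers": 1,"tx": 0,"ty": 0,"tz": 0,"ax": 0.055,"ay": 0,"az": 0}])

```text
time_s: 9.25
tcp_pos: [0.4898, 0.2073, 0.0984]
ee_rot: [[0.0, -0.42, 0.907], [0.001, 0.907, 0.42], [-1.0, 0.001, 0.001]]
wrist_force: [-0.9, -0.4, 4.0]
gripper_width: 0.338
```

```bash
python3 -c "
from h import *
go(.4893,.2067,.0986,124.8)"
```

```text
t9.25 tcp [0.4898 0.2073 0.0984] yaw 114.86 F [-0.9 -0.4  4. ] M [-0.09  0.24  0.06] w 0.338 j6 -106
t [-0.0002 -0.0004 -0.0009] a [-0.0552  0.0002 -0.0003]
```

Emit:
play_rows(commands=[{"fingers": 1,"tx": 0,"ty": 0,"tz": -0.0006,"ax": 0.011,"ay": 0,"az": 0},{"fingers": 1,"tx": 0,"ty": 0,"tz": -0.0006,"ax": 0.022,"ay": 0,"az": 0},{"fingers": 1,"tx": 0,"ty": 0,"tz": -0.0006,"ax": 0.033,"ay": 0,"az": 0},{"fingers": 1,"tx": 0,"ty": 0,"tz": -0.0006,"ax": 0.044,"ay": 0,"az": 0},{"fingers": 1,"tx": 0,"ty": 0,"tz": -0.0006,"ax": 0.052,"ay": 0,"az": 0}])

```text
time_s: 9.67
tcp_pos: [0.4897, 0.2074, 0.0985]
ee_rot: [[0.001, -0.267, 0.964], [0.002, 0.964, 0.267], [-1.0, 0.001, 0.001]]
wrist_force: [0.4, -0.1, 3.3]
gripper_width: 0.339
```

```bash
python3 -c "
from h import *
go(.4893,.2067,.0986,124.8)"
```

```text
t9.67 tcp [0.4897 0.2074 0.0985] yaw 105.50 F [ 0.4 -0.1  3.3] M [0.01 0.04 0.06] w 0.339 j6 -115
t [-0.0002 -0.0007 -0.0008] a [-0.1072  0.0005 -0.0003]
```

Emit:
play_rows(commands=[{"fingers": 1,"tx": 0.0003,"ty": -0.0004,"tz": -0.0004,"ax": 0.007,"ay": 0,"az": 0},{"fingers": 1,"tx": 0.0003,"ty": -0.0004,"tz": -0.0004,"ax": 0.014,"ay": 0,"az": 0},{"fingers": 1,"tx": 0.0003,"ty": -0.0004,"tz": -0.0004,"ax": 0.021,"ay": 0,"az": 0},{"fingers": 1,"tx": 0.0003,"ty": -0.0004,"tz": -0.0004,"ax": 0.021,"ay": 0,"az": 0}])

```text
time_s: 10.0
tcp_pos: [0.4897, 0.2072, 0.0984]
ee_rot: [[0.001, -0.203, 0.979], [0.002, 0.979, 0.203], [-1.0, 0.002, 0.002]]
wrist_force: [0.5, -0.4, 6.1]
gripper_width: 0.348
```

Emit:
play_rows(commands=[{"fingers": 1,"tx": 0,"ty": 0,"tz": 0,"ax": 0.007,"ay": 0,"az": 0},{"fingers": 1,"tx": 0,"ty": 0,"tz": 0,"ax": 0.014,"ay": 0,"az": 0},{"fingers": 1,"tx": 0,"ty": 0,"tz": 0,"ax": 0.021,"ay": 0,"az": 0},{"fingers": 1,"tx": 0,"ty": 0,"tz": 0,"ax": 0.021,"ay": 0,"az": 0}])

```text
time_s: 10.33
tcp_pos: [0.4896, 0.2071, 0.0984]
ee_rot: [[0.001, -0.138, 0.99], [0.002, 0.99, 0.138], [-1.0, 0.002, 0.002]]
wrist_force: [0.6, 0.6, 4.8]
gripper_width: 0.336
```

Emit:
play_rows(commands=[{"fingers": 1,"tx": 0,"ty": 0,"tz": 0,"ax": 0.007,"ay": 0,"az": 0},{"fingers": 1,"tx": 0,"ty": 0,"tz": 0,"ax": 0.014,"ay": 0,"az": 0},{"fingers": 1,"tx": 0,"ty": 0,"tz": 0,"ax": 0.021,"ay": 0,"az": 0},{"fingers": 1,"tx": 0,"ty": 0,"tz": 0,"ax": 0.021,"ay": 0,"az": 0}])

```text
time_s: 10.67
tcp_pos: [0.4896, 0.2071, 0.0984]
ee_rot: [[0.001, -0.073, 0.997], [0.002, 0.997, 0.073], [-1.0, 0.002, 0.001]]
wrist_force: [-0.5, 0.0, 6.2]
gripper_width: 0.344
```

Emit:
play_rows(commands=[{"fingers": 1,"tx": 0,"ty": 0,"tz": 0,"ax": 0.007,"ay": 0,"az": 0},{"fingers": 1,"tx": 0,"ty": 0,"tz": 0,"ax": 0.014,"ay": 0,"az": 0},{"fingers": 1,"tx": 0,"ty": 0,"tz": 0,"ax": 0.021,"ay": 0,"az": 0},{"fingers": 1,"tx": 0,"ty": 0,"tz": 0,"ax": 0.021,"ay": 0,"az": 0}])

```text
time_s: 11.0
tcp_pos: [0.4896, 0.2072, 0.0984]
ee_rot: [[0.001, -0.007, 1.0], [0.002, 1.0, 0.007], [-1.0, 0.002, 0.001]]
wrist_force: [-0.2, 1.0, 5.8]
gripper_width: 0.341
```

34° turned with no drop yet.

Emit:
play_rows(commands=[{"fingers": 1,"tx": 0,"ty": 0,"tz": 0,"ax": 0.007,"ay": 0,"az": 0},{"fingers": 1,"tx": 0,"ty": 0,"tz": 0,"ax": 0.014,"ay": 0,"az": 0},{"fingers": 1,"tx": 0,"ty": 0,"tz": 0,"ax": 0.021,"ay": 0,"az": 0},{"fingers": 1,"tx": 0,"ty": 0,"tz": 0,"ax": 0.021,"ay": 0,"az": 0}])

```text
time_s: 11.33
tcp_pos: [0.4897, 0.2072, 0.0984]
ee_rot: [[0.001, 0.059, 0.998], [0.002, 0.998, -0.059], [-1.0, 0.002, 0.001]]
wrist_force: [-0.0, 0.3, 5.9]
gripper_width: 0.343
```

Emit:
play_rows(commands=[{"fingers": 1,"tx": 0,"ty": 0,"tz": 0,"ax": 0.007,"ay": 0,"az": 0},{"fingers": 1,"tx": 0,"ty": 0,"tz": 0,"ax": 0.014,"ay": 0,"az": 0},{"fingers": 1,"tx": 0,"ty": 0,"tz": 0,"ax": 0.021,"ay": 0,"az": 0},{"fingers": 1,"tx": 0,"ty": 0,"tz": 0,"ax": 0.021,"ay": 0,"az": 0}])

```text
time_s: 11.67
tcp_pos: [0.4896, 0.2072, 0.0984]
ee_rot: [[0.001, 0.125, 0.992], [0.002, 0.992, -0.125], [-1.0, 0.002, 0.001]]
wrist_force: [0.4, 0.3, 4.8]
gripper_width: 0.341
```

Emit:
play_rows(commands=[{"fingers": 1,"tx": 0,"ty": 0,"tz": 0,"ax": 0.007,"ay": 0,"az": 0},{"fingers": 1,"tx": 0,"ty": 0,"tz": 0,"ax": 0.014,"ay": 0,"az": 0},{"fingers": 1,"tx": 0,"ty": 0,"tz": 0,"ax": 0.021,"ay": 0,"az": 0},{"fingers": 1,"tx": 0,"ty": 0,"tz": 0,"ax": 0.021,"ay": 0,"az": 0}])

```text
time_s: 12.0
tcp_pos: [0.4896, 0.2074, 0.0981]
ee_rot: [[0.001, 0.19, 0.982], [0.003, 0.982, -0.19], [-1.0, 0.003, 0.001]]
wrist_force: [1.3, 1.6, 5.3]
gripper_width: 0.344
```

The height fell 0.3 mm and a slight tilt appeared, so one lug may be at a notch edge. Taking a smaller step.

Emit:
play_rows(commands=[{"fingers": 1,"tx": 0,"ty": 0,"tz": 0,"ax": 0.006,"ay": 0,"az": 0},{"fingers": 1,"tx": 0,"ty": 0,"tz": 0,"ax": 0.006,"ay": 0,"az": 0},{"fingers": 1,"tx": 0,"ty": 0,"tz": 0,"ax": 0.006,"ay": 0,"az": 0}])

```text
time_s: 12.25
tcp_pos: [0.4896, 0.2075, 0.098]
ee_rot: [[0.001, 0.207, 0.978], [0.003, 0.978, -0.207], [-1.0, 0.003, 0.001]]
wrist_force: [1.1, 3.1, 5.4]
gripper_width: 0.339
```

```bash
python3 -c "
from h import *
go(.4893,.2067,.0986,124.8)"
```

```text
t12.25 tcp [0.4896 0.2075 0.098 ] yaw 78.06 F [1.1 3.1 5.4] M [ 0.97 -0.45  0.06] w 0.339 j6 -142
t [-0.0008 -0.0011 -0.0001] a [-0.2596  0.0006 -0.0007]
```

Emit:
play_rows(commands=[{"fingers": 1,"tx": 0,"ty": 0.0006,"tz": 0,"ax": 0,"ay": 0,"az": 0},{"fingers": 1,"tx": 0,"ty": 0.0012,"tz": 0,"ax": 0,"ay": 0,"az": 0},{"fingers": 1,"tx": 0,"ty": 0.0012,"tz": 0,"ax": 0,"ay": 0,"az": 0}])

```text
time_s: 12.5
tcp_pos: [0.4895, 0.2077, 0.098]
ee_rot: [[0.0, 0.207, 0.978], [0.001, 0.978, -0.207], [-1.0, 0.001, 0.0]]
wrist_force: [0.8, 0.9, 5.5]
gripper_width: 0.341
```

```bash
python3 -c "
from h import *
go(.4893,.2067,.0986,124.8)"
```

```text
t12.50 tcp [0.4895 0.2077 0.098 ] yaw 78.06 F [0.8 0.9 5.5] M [ 0.38 -0.51  0.05] w 0.341 j6 -142
t [-0.0008 -0.0014 -0.    ] a [-2.597e-01  2.000e-04 -4.000e-04]
```

Emit:
play_rows(commands=[{"fingers": 1,"tx": 0,"ty": 0,"tz": 0,"ax": 0.004,"ay": 0,"az": 0},{"fingers": 1,"tx": 0,"ty": 0,"tz": 0,"ax": 0.008,"ay": 0,"az": 0},{"fingers": 1,"tx": 0,"ty": 0,"tz": 0,"ax": 0.008,"ay": 0,"az": 0}])

```text
time_s: 12.75
tcp_pos: [0.4896, 0.2081, 0.098]
ee_rot: [[0.001, 0.232, 0.973], [0.002, 0.973, -0.232], [-1.0, 0.002, 0.0]]
wrist_force: [1.0, 2.1, 5.0]
gripper_width: 0.345
```

```bash
python3 -c "
from h import *
go(.4893,.2067,.0986,124.8)"
```

```text
t12.75 tcp [0.4896 0.2081 0.098 ] yaw 76.60 F [1.  2.1 5. ] M [ 0.79 -0.41  0.06] w 0.345 j6 -144
t [-0.0009 -0.002   0.    ] a [-0.2678  0.0004 -0.0006]
```

Emit:
play_rows(commands=[{"fingers": 1,"tx": 0,"ty": 0.0007,"tz": 0,"ax": 0,"ay": 0,"az": 0},{"fingers": 1,"tx": 0,"ty": 0.0014,"tz": 0,"ax": 0,"ay": 0,"az": 0},{"fingers": 1,"tx": 0,"ty": 0.0014,"tz": 0,"ax": 0,"ay": 0,"az": 0}])

```text
time_s: 13.0
tcp_pos: [0.4895, 0.2084, 0.0978]
ee_rot: [[-0.0, 0.232, 0.973], [0.001, 0.973, -0.232], [-1.0, 0.0, -0.001]]
wrist_force: [0.5, 1.7, 6.6]
gripper_width: 0.343
```

```bash
python3 -c "
from h import *
go(.4893,.2067,.0986,124.8)"
```

```text
t13.00 tcp [0.4895 0.2084 0.0978] yaw 76.61 F [0.5 1.7 6.6] M [ 0.19 -0.42  0.09] w 0.343 j6 -144
t [-0.001  -0.0022  0.0003] a [-2.677e-01 -1.000e-04 -2.000e-04]
```

Only the +x lug seems to carry load: the moment points there and the +y force matches its friction. That puts the −x lug over its notch already. Shifting gently toward −y advances the +x lug.

Emit:
play_rows(commands=[{"fingers": 1,"tx": 0,"ty": -0.0006,"tz": 0,"ax": 0,"ay": 0,"az": 0},{"fingers": 1,"tx": 0,"ty": -0.0012,"tz": 0,"ax": 0,"ay": 0,"az": 0},{"fingers": 1,"tx": 0,"ty": -0.0018,"tz": 0,"ax": 0,"ay": 0,"az": 0},{"fingers": 1,"tx": 0,"ty": -0.0024,"tz": 0,"ax": 0,"ay": 0,"az": 0},{"fingers": 1,"tx": 0,"ty": -0.0024,"tz": 0,"ax": 0,"ay": 0,"az": 0}])

```text
time_s: 13.42
tcp_pos: [0.4879, 0.2062, 0.0966]
ee_rot: [[-0.003, 0.233, 0.972], [0.0, 0.972, -0.233], [-1.0, -0.001, -0.003]]
wrist_force: [1.4, 2.8, -0.7]
gripper_width: 0.34
```

```bash
python3 -c "
from h import *
go(.4893,.2067,.0986,124.8)"
```

```text
t13.42 tcp [0.4879 0.2062 0.0966] yaw 76.51 F [ 1.4  2.8 -0.7] M [ 1.2  -0.58 -0.1 ] w 0.340 j6 -144
t [-0.0027  0.0011  0.0017] a [-2.683e-01 -1.000e-03 -2.000e-04]
```

It dropped: z is 0.0966 and the vertical load is gone. Easing back slightly and lowering toward the notch floor at tcp z of about 0.0935.

Emit:
play_rows(commands=[{"fingers": 1,"tx": 0.0007,"ty": 0.0007,"tz": 0,"ax": 0,"ay": 0,"az": 0},{"fingers": 1,"tx": 0.0014,"ty": 0.0007,"tz": 0,"ax": 0,"ay": 0,"az": 0},{"fingers": 1,"tx": 0.002,"ty": 0.0007,"tz": 0,"ax": 0,"ay": 0,"az": 0},{"fingers": 1,"tx": 0.002,"ty": 0.0007,"tz": 0,"ax": 0,"ay": 0,"az": 0}])

```text
time_s: 13.75
tcp_pos: [0.4877, 0.2065, 0.0948]
ee_rot: [[-0.004, 0.233, 0.972], [-0.001, 0.972, -0.233], [-1.0, -0.002, -0.004]]
wrist_force: [0.5, 2.0, -2.8]
gripper_width: 0.339
```

```bash
python3 -c "
from h import *
go(.4893,.2067,.0986,124.8)"
```

```text
t13.75 tcp [0.4877 0.2065 0.0948] yaw 76.52 F [ 0.5  2.  -2.8] M [ 0.86 -0.12 -0.15] w 0.339 j6 -144
t [-0.005   0.0007  0.002 ] a [-0.2682 -0.0014  0.    ]
```

Emit:
play_rows(commands=[{"fingers": 1,"tx": 0.0006,"ty": 0.0004,"tz": 0,"ax": -0.003,"ay": 0,"az": 0},{"fingers": 1,"tx": 0.0012,"ty": 0.0004,"tz": 0,"ax": -0.003,"ay": 0,"az": 0},{"fingers": 1,"tx": 0.0018,"ty": 0.0004,"tz": 0,"ax": -0.003,"ay": 0,"az": 0},{"fingers": 1,"tx": 0.0018,"ty": 0.0004,"tz": 0,"ax": -0.003,"ay": 0,"az": 0},{"fingers": 1,"tx": 0.0018,"ty": 0.0004,"tz": 0,"ax": -0.003,"ay": 0,"az": 0}])

```text
time_s: 14.17
tcp_pos: [0.4881, 0.2068, 0.0941]
ee_rot: [[-0.003, 0.223, 0.975], [-0.001, 0.975, -0.223], [-1.0, -0.001, -0.003]]
wrist_force: [-0.3, 1.5, -2.6]
gripper_width: 0.34
```

```bash
python3 -c "
from h import *
go(.4893,.2067,.0986,124.8)"
```

```text
t14.17 tcp [0.4881 0.2068 0.0941] yaw 77.09 F [-0.3  1.5 -2.6] M [ 0.41 -0.02 -0.07] w 0.340 j6 -143
t [-0.006   0.0002  0.0015] a [-0.2651 -0.001   0.    ]
```

Continuing until it seats.

Emit:
play_rows(commands=[{"fingers": 1,"tx": 0.0008,"ty": 0.0003,"tz": 0,"ax": 0,"ay": 0,"az": 0},{"fingers": 1,"tx": 0.0014,"ty": 0.0003,"tz": 0,"ax": 0,"ay": 0,"az": 0},{"fingers": 1,"tx": 0.0014,"ty": 0.0003,"tz": 0,"ax": 0,"ay": 0,"az": 0},{"fingers": 1,"tx": 0.0014,"ty": 0.0003,"tz": 0,"ax": 0,"ay": 0,"az": 0}])

```text
time_s: 14.5
tcp_pos: [0.4883, 0.2069, 0.0935]
ee_rot: [[-0.003, 0.223, 0.975], [-0.001, 0.975, -0.223], [-1.0, -0.001, -0.002]]
wrist_force: [-1.6, -0.6, 1.1]
gripper_width: 0.344
```

```bash
python3 -c "
from h import *
go(.4893,.2067,.0986,124.8)"
```

```text
t14.50 tcp [0.4883 0.2069 0.0935] yaw 77.10 F [-1.6 -0.6  1.1] M [-0.25  0.44 -0.02] w 0.344 j6 -143
t [-0.0068 -0.      0.0013] a [-2.65e-01 -9.00e-04  1.00e-04]
```

Emit:
play_rows(commands=[{"fingers": 1,"tx": 0.0008,"ty": 0,"tz": 0,"ax": 0,"ay": 0,"az": 0},{"fingers": 1,"tx": 0.0008,"ty": 0,"tz": 0,"ax": 0,"ay": 0,"az": 0},{"fingers": 1,"tx": 0.0008,"ty": 0,"tz": 0,"ax": 0,"ay": 0,"az": 0},{"fingers": 1,"tx": 0.0008,"ty": 0,"tz": 0,"ax": 0,"ay": 0,"az": 0}])

```text
time_s: 14.83
tcp_pos: [0.4883, 0.2069, 0.0935]
ee_rot: [[-0.003, 0.223, 0.975], [-0.001, 0.975, -0.223], [-1.0, -0.001, -0.002]]
wrist_force: [-2.8, -0.7, 5.2]
gripper_width: 0.342
```

```bash
python3 -c "
from h import *
go(.4893,.2067,.0986,124.8)"
```

```text
t14.83 tcp [0.4883 0.2069 0.0935] yaw 77.11 F [-2.8 -0.7  5.2] M [-0.41  0.84  0.02] w 0.342 j6 -143
t [-0.0068 -0.      0.0013] a [-2.65e-01 -9.00e-04  1.00e-04]
```

The pin is hard against the floor exactly 5 mm below the ledge. Opening the fingers and rising.

Emit:
play_rows(commands=[{"fingers": 1,"tx": -0.0015,"ty": 0,"tz": 0,"ax": 0,"ay": 0,"az": 0},{"fingers": 0.1,"tx": -0.0015,"ty": 0,"tz": 0,"ax": 0,"ay": 0,"az": 0},{"fingers": -0.1,"tx": -0.0015,"ty": 0,"tz": 0,"ax": 0,"ay": 0,"az": 0},{"fingers": -0.1,"tx": -0.0015,"ty": 0,"tz": 0,"ax": 0,"ay": 0,"az": 0},{"fingers": -0.1,"tx": -0.0015,"ty": 0,"tz": 0,"ax": 0,"ay": 0,"az": 0}])

```text
time_s: 15.25
tcp_pos: [0.4889, 0.2077, 0.0939]
ee_rot: [[-0.001, 0.223, 0.975], [0.001, 0.975, -0.223], [-1.0, 0.0, -0.001]]
wrist_force: [-0.0, 0.0, 0.0]
gripper_width: 0.52
```

Emit:
play_rows(commands=[{"fingers": -0.1,"tx": -0.01,"ty": 0,"tz": 0,"ax": 0,"ay": 0,"az": 0},{"fingers": -0.1,"tx": -0.03,"ty": 0,"tz": 0,"ax": 0,"ay": 0,"az": 0},{"fingers": -0.1,"tx": -0.06,"ty": 0,"tz": 0,"ax": 0,"ay": 0,"az": 0},{"fingers": -0.1,"tx": -0.1,"ty": 0,"tz": 0,"ax": 0,"ay": 0,"az": 0},{"fingers": -0.1,"tx": -0.15,"ty": 0,"tz": 0,"ax": 0,"ay": 0,"az": 0}])

```text
time_s: 15.67
tcp_pos: [0.4878, 0.2068, 0.2064]
ee_rot: [[-0.005, 0.223, 0.975], [-0.002, 0.975, -0.223], [-1.0, -0.003, -0.005]]
wrist_force: [0.6, 0.6, 0.1]
gripper_width: 0.551
```

Emit:
play_rows(commands=[{"fingers": -0.1,"tx": 0,"ty": -0.05,"tz": -0.04,"ax": 0,"ay": 0,"az": 0},{"fingers": -0.1,"tx": 0,"ty": -0.1,"tz": -0.08,"ax": 0,"ay": 0,"az": 0},{"fingers": -0.1,"tx": 0,"ty": -0.15,"tz": -0.1,"ax": 0,"ay": 0,"az": 0},{"fingers": -0.1,"tx": 0,"ty": -0.2,"tz": -0.1,"ax": 0,"ay": 0,"az": 0},{"fingers": -0.1,"tx": 0,"ty": -0.22,"tz": -0.1,"ax": 0,"ay": 0,"az": 0}])

```text
time_s: 16.08
tcp_pos: [0.3758, 0.0607, 0.207]
ee_rot: [[-0.002, 0.223, 0.975], [0.001, 0.975, -0.223], [-1.0, 0.0, -0.002]]
wrist_force: [0.4, 0.6, 0.2]
gripper_width: 0.55
```

```bash
python3 - <<'E'
from h import *
go(.4893,.2067,.2,124.8)
ims=[]
for n in("scene","top"):
    p=viewer.capture(n);im=np.array(p["image"])[:,:,::-1]
    u,v=np.int32(proj(p,(.49,.207,.07)))
    ims.append(cv2.resize(im[v-35:v+35,u-35:u+35],(400,400),interpolation=cv2.INTER_CUBIC))
    save(p,"f_"+n+".png")
    c=(.490,.2065);a=rect(p,c,.1130-.0*0 if 0 else .1099)  # seated block top: 40-8+78=110 mm
    hsv=cv2.cvtColor(a,cv2.COLOR_BGR2HSV)
    m=((hsv[...,2]>140)&(hsv[...,0]>13)&(hsv[...,0]<32)&(hsv[...,1]>60)&(hsv[...,1]<160)).astype(np.uint8)
    k,l,st,_=cv2.connectedComponentsWithStats(m)
    if k>1:
        i=1+st[1:,4].argmax();rc=cv2.minAreaRect(np.argwhere(l==i)[:,::-1].astype(np.float32));print(n,px2w(rc[0],c).round(4),np.array(rc[1])/3,rc[2])
cv2.imwrite("pics/f.png",np.hstack(ims))
E
```

```text
t16.08 tcp [0.3758 0.0607 0.207 ] yaw 77.12 F [0.4 0.6 0.2] M [ 0.02 -0.08 -0.04] w 0.550 j6 -137
t [0.0091 0.2236 0.1041] a [-0.2649 -0.0007 -0.0003]
scene [0.4872 0.2076] [33.96518199 64.65349833] 11.768289566040039
top [0.4939 0.2065] [36.24948629 61.46057638] 13.099843978881836
```

View pics/f.png

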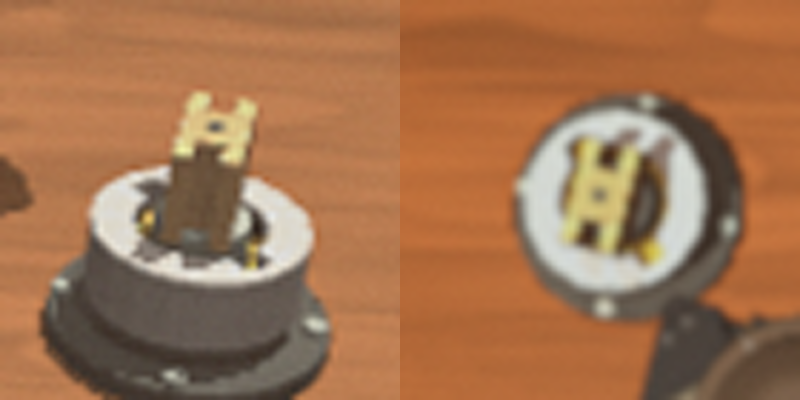

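View pics/f_scene.png

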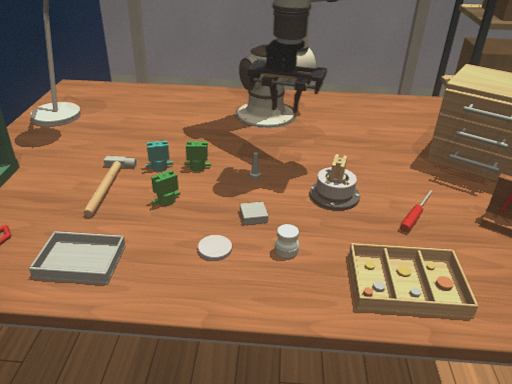

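The pin stands upright and centred in the stand at block pixel (338,163), with yaw about −12.5°. All the bystanders look undisturbed.

```bash
python3 -c "
from station import job
print(job.finish_job())"
```

```text
the job is handed in; nothing more can be done
None
```

The wooden pin is hanging upright in the bayonet stand with its lugs down in the notches, and I handed the job in with the arm clear, at about 16 s of the 67 s allowed.

- **Insertion:** I gripped the pin by its block and lowered it through the gaps with no contact. It touched the ledge at TCP height 98.5 mm, as predicted.
- **Twist:** I turned it clockwise about 48° under about 6–9 N. One lug reached its notch first. I read the side forces the wrong way at first and nudged the pin toward +y, then corrected toward −y, after which both lugs dropped.
- **Seating:** The pin came to rest at 93.5 mm, exactly 5 mm below the ledge, and held there when I pressed lightly.

The last camera check shows the pin upright and centred in the stand. Its measured angle was −11.8° and −13.1° in the two views, against −12.9° from the arm. The other things on the bench look unmoved, though I only checked them by eye. The two cameras disagreed by about 5 mm in x throughout, equally for the pin and the stand, so their relative position still held.

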